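# Set a pine offcut under the arm of a ratchet press stand

### The arm

A 6-joint arm with a two-finger parallel gripper is mounted at the origin on the work surface; the furniture and walls round the work are solid. World frame = base frame: x ahead of the robot, y to its left, z up, the work surface at z = 0. Lengths are in m, angles in rad, forces in N, time in s.
With the tool pointing down it reaches from about 0.35 to 0.975 m from the base axis. Payload 4.9 kg.
Tool frame: the origin (TCP) lies on the centre line of the jaws, within the pads' length; the fingertips stand 17 mm ahead of it and the grasp point (between the pads) lies 2 mm behind it (ctrl.tcp_to_tips is the x of the fingertips in the tool frame, in m); x points along the fingers, z is the direction in which the jaws open and shut, and the axes are right-handed (so a half turn about x gives the same grasp; the last joint's range is limited). The gripper opens to 85 mm and grips with 20 to 120 N. Pads are 22 mm wide; open, the fingers measure 114 mm over their backs; the gripper's body (76 mm by 85 mm) begins 54 mm behind the grasp point. The pads swing forward as they close: fully open they stand 13 mm farther back than shut.
Start: joints at [1.212, 0.053, 1.613, -0, 1.476, -0.119], TCP at [0.148, 0.607, 0.248] pointing down, gripper open.
Joint ranges: [-3.01, 3.01], [-1.01, 2.22], [0.06, 2.58], [-1.02, 4.17], [0.09, 2.62], [-3.14, 3.14]. Speed limits (rad/s): [2.57, 2.57, 3.14, 3.14, 3.14, 3.14].

### API

Orientations are given as a rotation vector (axis times angle).
In Python, from station import ctrl, cams, finder gives the robot as it stands.
- The arm moves only by the tool step_arm, never from a script. Its argument "moves" is a list of rows, each a list of 3 entries, a list of its own where there are three numbers: the shift along the tool's x, y, z in cm, then the turn, a rotation vector about the tool's x, y, z in degrees, then the opening, from 0 (shut) to 1 (fully open). A call has exactly 10 rows; each row is the pose to reach, as a shift and turn from the pose measured when the call began, along the tool's axes at that moment; what a row does not reach only later rows make up. A row lasts 1/12 s, in which the tool goes at most 41.7 mm and 7.16 degrees, less where a joint would pass 70% of its speed; a pose out of reach is approached as far as the arm can. A call with a gripper value outside its range is refused whole. The fingers move at their own pace and stop on an object; "grip_force" is the grip in N (left out, the last holds). Time passes only in rows, so rows that repeat a pose let the fingers close, or fill a call up. It gives the time, the measured TCP pose, the force and the opening at its end, in the units of the state.
- ctrl.get_obs(): the state, without advancing time (a new reading comes with each control period).
- cams.get_image(name): name is "side" or "top"; returns a dict with "pixels" (420x560x3 uint8, blue, green, red), "fx", "fy", "cx", "cy" (pixels), "position" and "attitude" of the camera in the world. Camera axes: x right, y up, looking along -z (the intrinsics and any distortion apply to the point x, -y, -z); pixel columns grow to the right and rows downward; lengths in m; the calibration is good to about 2 mm. A picture is of the moment at which its call begins. There is no depth.
- ctrl.finish_job(): hands the job in, once; it reports no verdict.
Trained networks look in the newest picture that a camera, given by its name, has taken for a name from the list of things; names that differ only in an ending like _2 or _b are one class to them, and where a whole thing is asked for, a point or a joint stands for the part that bears it (a point fixed in the world has none). Each returns a list of dicts, best first, with "conf" (0 to 1); they miss things now and then, are a little off and sometimes report something else, mostly with a low value. They report only what shows in the picture. A call takes as long as a camera call. They do not tell look-alikes from the thing itself.
- finder.find_in(camera, name): "at" ([column, row] in pixels, amid what is visible of it).
- finder.regions_of(camera, name): "region" (420x560 bool, what is visible of it) and "at" ([column, row] in pixels, amid what is visible of it).
- finder.tip_of(camera, name): "at" ([column, row] in pixels: a listed point, or the origin of a listed thing).
The state is a dict: "t": time; "q": joint angles; "dq": joint speeds; "effort": joint torques, N m; "tool_pos": TCP position; "tool_rot": TCP orientation; "contact_force": force on the tool from outside, world axes, zero at the start; "wrist_torque": the same for the moment, N m; "opening": finger opening in m.
Only numpy, scipy, OpenCV 4.12 (cv2) and the standard library are available. Lean on these libraries where they do the work, as an engineer would, in place of code of your own. Each camera call takes 0.05 s, during which the arm holds its last target. There are 200 camera calls.

### The job

Take hold of the handle post of the ratchet press and click its arm up at least three notches past the sprung pawl, leaving the release plate alone, then let go so that the arm hangs on the pawl. Put the pine offcut on the bed under the raised foot, flat, square and centred under it, one end pushed gently up against the end stop. Then squeeze the release plate against the post to free the pawl, lower the arm gently until the foot bears on the wood (about its own weight, never pressed hard or dropped), and let go; leave the other things where they are.

Things in the scene. Friction and masses are not known exactly. Their poses are not given: they have to be found in the camera images.
- stand: Ratchet press stand, fixed. Origin: underside of its base, straight below the foot; +x points from foot to column, z up. Grey base plate, x -60 to +107 mm, y -71 to +95 mm, 16 mm thick; its top is the bed. Dark column 205 mm high at x = +77 to +105, y within 20, with round rungs every 18 mm. Offcuts come in from the +y side, sliding along -y to the end stop.
- end_stop: Steel end stop fixed on the bed. Origin: middle of the lower edge of its working face, at stand x = 0, y = -45 mm, 16 mm above the worktop; the face looks to the stand's +y. The stop is 16 mm high above the bed and 56 mm wide in x.
- carriage (a joint): Height of the press arm on the column, m, growing upward, 0 to 0.064. Going up, a sprung pawl clicks over the rungs (up to 10 N on top of the arm's weight of 5 to 8 N). Let go with the pawl freed, it drops at up to 0.5 m/s. The pawl stops it at 0.002 (lowest notch, where it starts), 0.020, 0.038 and 0.056 (three notches up).
- beam_top (a point): Point on top of the arm's level beam, straight above the foot; moves with the arm (86 mm above the worktop at joint 0). The beam is 30 mm wide (y), 15 mm thick, stand x -25 to +73. Behind it the sleeve round the column, 50 mm wide, stand x +69 to +114, reaches 30 mm above the beam.
- foot_nut (a point): Middle of the collar under the beam; moves with the arm. From it hangs the round foot, 26 mm diameter, on a stiff spring (12 N per mm). Its underside is 35 to 50 mm below this point, as its screw happens to be set: that is not reported, so where it meets the wood must be felt. It first meets the seated offcut somewhere from joint 0.0034 to 0.018.
- post_centre (a point): Grip point on the upright aluminium handle post on the beam, 39 mm above the beam; moves with the arm. Axes as the stand's. The post is 12 mm (x) by 20 mm (y), its top 21 mm above this point. Keep fingertips 14 mm or more above the beam. To raise the arm without touching the release plate, grip it across y.
- release_centre (a point): Middle of the aluminium release plate, 8 mm (x) by 22 mm (y) by 50 mm, upright behind the post (column side), one piece with the pawl; its flat bar runs to the column 4 to 10 mm above the beam. At rest its centre is 26 mm behind the post's, 36 mm over both. Grip post and plate together across x: squeezed home they measure 28 mm over all, centred 8 mm behind the post centre.
- pawl (a joint): Pull of pawl and release plate toward the post, m, 0 at rest to 0.008 squeezed home. Its spring takes about 1 N at 0 and 2 N at 0.008. From 0.0065 the pawl is clear of the rungs and the arm is free to sink: whoever squeezes must carry it, and it may slip a few mm before the grip is firm. It also moves by itself as it clicks over rungs.
- offcut_centre (a point): Centre of the loose pine offcut, a plain bar 44 mm (x) by 160 mm (y) by 20 mm (z), about 0.08 kg, lying flat on the worktop; its y runs along it. Both ends are alike.
- offcut_seat (a point): Point fixed on the stand where the offcut's centre shall finally be: 26 mm above the worktop, at stand x = 0, y = +35 mm (offcut flat on the bed, its length along the stand's y, end touching the stop). Axes as the stand's.
- tape_measure: Bystander: grey pocket tape measure, 45 x 81 x 70 mm, loose; origin under its middle.
- glue_bottle: Bystander: small brown dropper bottle, 33 mm across, 102 mm high, loose; origin under its middle.
- black_tape: Bystander: small roll of black electrical tape, 58 mm across, 19 mm high, loose; origin under its middle.
There are look-alikes about, which are no part of the job. There is more than one size of the part that bears offcut_centre; the job needs the largest.

How it is judged:
By the outcome, as a careful person would: the job done as asked, in the order asked, and still so for the second after the job is handed in, with the robot touching nothing.
It also fails if it takes over 67 s, if anything falls off the work surface, if the arm or the gripper's body presses on something with over 40 N, if the wrist force passes 120 N, or if a joint passes its speed limit or range.

## Working session

There is one attempt and no reset: what is moved stays moved. The work goes in short steps, Python scripts to look and compute and a tool call to move; the robot and the scene stay as the last step left them, time stands still between calls to the robot, and variables do not carry over. Pictures are saved under pics/ and viewed, on a budget of 18 in all, crops included, one or two more only if the job needs it, and the job is handed in when it is done.

Besides the shell and the picture viewer there is one more tool, called as a command line: name --argument value ..., lists and objects as JSON in quotes. step_arm: Moves the arm, as the interface text tells. Its arguments: {"type":"object","properties":{"moves":{"type":"array"},"grip_force":{"type":"number"}},"required":["moves"]}

```bash
ls; mkdir -p pics; cat > h.py <<'E'
import numpy as np, cv2
from scipy.spatial.transform import Rotation as R
from station import ctrl, cams, finder
def ray(im,px):
    d=np.array([(px[0]-im['cx'])/im['fx'],-(px[1]-im['cy'])/im['fy'],-1.])
    return np.array(im['position']),att(im)@d
def att(im):
    a=np.array(im['attitude'],float)
    return a if a.shape==(3,3) else (R.from_rotvec(a).as_matrix() if a.size==3 else R.from_quat(a).as_matrix())
def onz(im,px,z):
    p,d=ray(im,px); return p+d*(z-p[2])/d[2]
def proj(im,P):
    c=att(im).T@(np.array(P)-np.array(im['position'])); return np.array([im['cx']+im['fx']*c[0]/-c[2], im['cy']+im['fy']*c[1]/c[2]])
def tri(ims,pxs):
    A=np.zeros((3,3));b=np.zeros(3)
    for im,px in zip(ims,pxs):
        p,d=ray(im,px);d/=np.linalg.norm(d);M=np.eye(3)-np.outer(d,d);A+=M;b+=M@p
    X=np.linalg.solve(A,b); return X,[np.round(proj(im,X)-px,1) for im,px in zip(ims,pxs)]
E
python3 - <<'E'
from h import *
print(ctrl.get_obs(), ctrl.tcp_to_tips)
I={}
for c in('side','top'):
    I[c]=cams.get_image(c); im=I[c]
    print(c,{k:v for k,v in im.items() if k!='pixels'})
    cv2.imwrite(f'pics/{c}0.png',im['pixels'])
for n in('stand','end_stop','beam_top','foot_nut','post_centre','release_centre','offcut_centre','offcut_seat','tape_measure','glue_bottle','black_tape'):
    r={c:finder.tip_of(c,n) for c in I}
    print(n,{c:[(np.round(d['at']).tolist(),round(d['conf'],2)) for d in v[:4]] for c,v in r.items()})
    if r['side'] and r['top']: print('   ',tri([I['side'],I['top']],[r['side'][0]['at'],r['top'][0]['at']]))
E
```

```text
pics
{'t': 0.0, 'q': array([ 1.21196007e+00,  5.33447141e-02,  1.61428647e+00, -9.65145535e-06,
        1.47597207e+00, -1.19022725e-01]), 'dq': array([-0.00111265, -0.00094949,  0.00065363, -0.00057099,  0.00014835,
        0.00068293]), 'effort': array([-1.51933324e-03, -3.93684769e+01, -3.70173883e+01, -2.14125048e-04,
        7.07063780e-03,  2.66836835e-06]), 'tool_pos': array([0.14826225, 0.60656471, 0.247075  ]), 'tool_rot': array([-1.03188094,  1.31490424,  1.03012255]), 'contact_force': array([0.00766386, 0.42460775, 0.16137042]), 'wrist_torque': array([ 0.03289284,  0.05799156, -0.03317564]), 'opening': 0.08513466416873626} 0.017
side {'fx': 413.6703309086812, 'fy': 413.6703309086812, 'cx': 277.32999814874347, 'cy': 209.33079653335008, 'position': array([ 0.35767988, -1.02583137,  0.58483206]), 'attitude': array([ 1.12941653, -0.04280916, -0.04610191])}
top {'fx': 466.2928041450511, 'fy': 466.2928041450511, 'cx': 286.34487934974715, 'cy': 210.47899348957915, 'position': array([0.33960139, 0.00169302, 1.20386393]), 'attitude': array([ 0.06747937, -0.06639621, -1.59455756])}

[... 1301 characters left out ...]
.0, 272.0], 0.89)], 'top': [([364.0, 198.0], 0.81)]}
    (array([ 0.46311556, -0.1956225 ,  0.02515574]), [array([ 1.4, -0.1]), array([-0. ,  1.3])])
tape_measure {'side': [([269.0, 197.0], 0.56)], 'top': [([166.0, 226.0], 0.98)]}
    (array([ 0.41092297,  0.31437204, -0.00139919]), [array([-0.3,  0. ]), array([ 0. , -0.5])])
glue_bottle {'side': [([320.0, 239.0], 0.55), ([297.0, 299.0], 0.43)], 'top': [([282.0, 173.0], 0.74)]}
    (array([ 0.54501992,  0.00935812, -0.00226906]), [array([-1.1,  0.1]), array([ 0.1, -1.2])])
black_tape {'side': [([301.0, 193.0], 0.57)], 'top': [([163.0, 181.0], 0.7)]}
    (array([0.52602003, 0.31712912, 0.01149053]), [array([-0.3,  0. ]), array([ 0. , -0.4])])
```

```bash
python3 - <<'E'
import cv2,numpy as np
a=cv2.imread('pics/top0.png');b=cv2.imread('pics/side0.png')
cv2.imwrite('pics/t1.png',cv2.resize(a[120:340,120:420],None,fx=2.6,fy=2.6,interpolation=cv2.INTER_CUBIC))
cv2.imwrite('pics/s1.png',cv2.resize(b[160:340,180:400],None,fx=3.3,fy=3.3,interpolation=cv2.INTER_CUBIC))
E
```

```text
(no output)
```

View pics/t1.png

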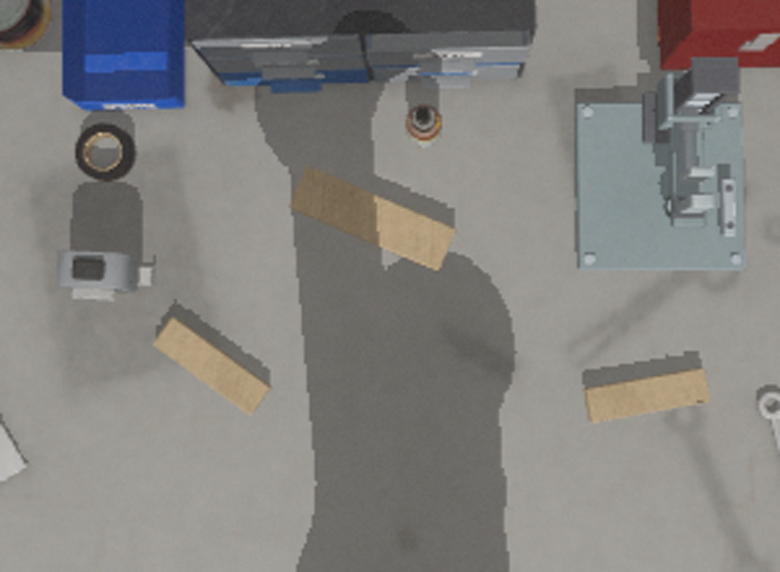

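View pics/s1.png

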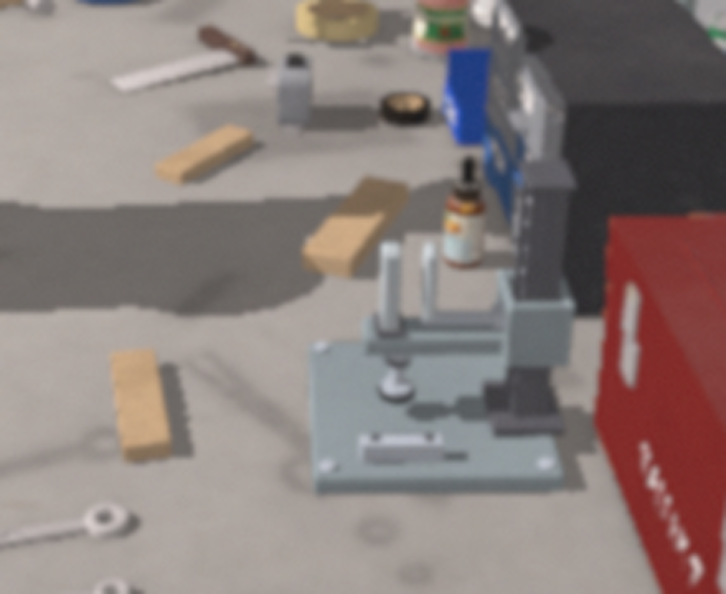

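Look-alikes in the top view: small bars at (198,257) and (367,270), and the large bar at (261,202), which is my choice by size. The press is at about (377,190). I'll measure the bars and the plate.

```bash
python3 - <<'E'
from h import *
im=cams.get_image('top'); im2=cams.get_image('side')
for d in finder.regions_of('top','offcut_centre')[:4]:
    m=d['region'].astype(np.uint8)
    c=max(cv2.findContours(m,0,cv2.CHAIN_APPROX_NONE)[0],key=len)[:,0].astype(float)
    w=np.array([onz(im,p,0.02)[:2] for p in c])
    (cx,cy),(a,b),ang=cv2.minAreaRect((w*1000).astype(np.float32))
    print(round(d['conf'],2),np.round(d['at']),'ctr',round(cx,1),round(cy,1),'size',round(a),round(b),'ang',round(ang,1))
# plate corners
for z,c in (( .016,[(577,104),(577,267),(744,268)]),):
    print([np.round(onz(im,(120+u/2.6,120+v/2.6),z),4).tolist() for u,v in c])
h=cv2.cvtColor(im['pixels'],cv2.COLOR_BGR2HSV)
for u,v in((376,177),(345,200),(352,216),(330,230)): print(u,v,im['pixels'][v,u])
u,v=261,202
cv2.imwrite('pics/off.png',cv2.resize(im['pixels'][170:240,210:310],None,fx=5,fy=5,interpolation=cv2.INTER_CUBIC))
E
```

```text
0.87 [202. 258.] ctr 320.1 219.3 size 118 35 ang 53.2
0.86 [263. 200.] ctr 460.2 61.3 size 161 48 ang 65.7
0.83 [370. 270.] ctr 281.6 -201.2 size 37 120 ang 7.9
[[0.5678, -0.1453, 0.016], [0.406, -0.1397, 0.016], [0.4009, -0.3033, 0.016]]
376 177 [103 101  92]
345 200 [152 149 140]
352 216 [150 148 138]
330 230 [145 150 154]
```

View pics/off.png

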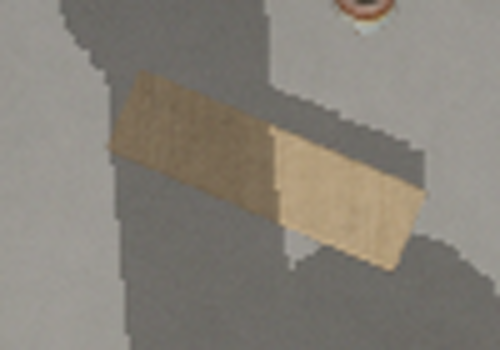

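```bash
cat > fit.py <<'E'
from h import *
from scipy.optimize import least_squares
def fit_plate(ims,p0=(.461,-.236,-.033)):
    C=np.array([(x,y,z) for x in(-.06,.107) for y in(-.071,.095) for z in(0,.016)])
    def hull(im,p):
        c,s=np.cos(p[2]),np.sin(p[2])
        W=C@np.array([[c,-s,0],[s,c,0],[0,0,1]]).T+[p[0],p[1],0]
        return cv2.convexHull(np.array([proj(im,w) for w in W],np.float32))
    pts=[]
    for im in ims:
        a=cv2.GaussianBlur(im['pixels'],(0,0),.7).astype(np.float32); f=a[...,0]-a[...,2]
        h=hull(im,p0)[:,0]; cen=h.mean(0)
        for a0,b0 in zip(h,np.roll(h,-1,0)):
            L=np.linalg.norm(b0-a0)
            if L<15: continue
            n=np.array([b0[1]-a0[1],a0[0]-b0[0]])/L
            if n@(cen-a0)>0:n=-n
            for t in np.linspace(.08,.92,int(L/2)):
                q=a0+t*(b0-a0); s=np.arange(-6,6.1,.25)
                P=(q+s[:,None]*n).astype(np.float32)
                v=cv2.remap(f,P[:,0][None],P[:,1][None],cv2.INTER_LINEAR)[0]
                i=v[:8].mean(); o=v[-8:].mean()
                if i-o<10: continue
                k=np.where(v>(i+o)/2)[0][-1]
                pts.append((im,P[k]))
    def res(p):
        H={id(im):hull(im,p) for im in ims}
        return [cv2.pointPolygonTest(H[id(im)],(float(q[0]),float(q[1])),True) for im,q in pts]
    r=least_squares(res,p0,loss='soft_l1',f_scale=.5,diff_step=1e-3)
    return r.x,len(pts),np.median(np.abs(res(r.x)))
E
python3 - <<'E'
from fit import *
T=cams.get_image('top');S=cams.get_image('side')
for n,i in(('top',[T]),('side',[S]),('both',[T,S])):
    x,k,m=fit_plate(i); print(n,np.round(x[:2],4),np.degrees(x[2]).round(2),k,m)
for n in('post_centre','release_centre','beam_top','foot_nut'):
    t=finder.regions_of('top',n)[:2]; print(n,[(np.round(d['at'],1),round(d['conf'],2),d['region'].sum()) for d in t])
o=ctrl.get_obs(); print(R.from_rotvec(o['tool_rot']).as_matrix().round(3))
E
```

```text
top [ 0.4624 -0.2358] -1.16 110 0.501589173001501
side [ 0.4623 -0.2307] -1.73 80 0.16656061281932033
both [ 0.4623 -0.2344] -1.36 190 0.5120265753870783
post_centre [(array([381.9, 178.3]), 0.6, np.int64(861))]
release_centre [(array([388.5, 179.8]), 0.55, np.int64(157))]
beam_top [(array([386.4, 179.1]), 0.92, np.int64(818))]
foot_nut [(array([282.5, 168.8]), 0.72, np.int64(184)), (array([380.4, 178. ]), 0.63, np.int64(813))]
[[ 0.    -0.971  0.237]
 [-0.     0.237  0.971]
 [-1.    -0.    -0.   ]]
```

```bash
cat >> h.py <<'E'
def to(P,yawdeg,show=True):
    """shift (cm, tool axes) and turn about tool x (deg) for jaws (tool z) at world yaw, tool down"""
    o=ctrl.get_obs(); M=R.from_rotvec(o['tool_rot']).as_matrix()
    yd=np.radians(yawdeg); z=np.array([np.cos(yd),np.sin(yd),0]); x=np.array([0,0,-1.]); G=np.c_[x,np.cross(z,x),z]
    print('shift',np.round(M.T@(np.array(P)-o['tool_pos'])*100,2),'turn',np.degrees(R.from_matrix(M.T@G).as_rotvec()).round(1),'F',o['contact_force'].round(1),'t',round(o['t'],2))
E
python3 -c "
from h import *
to((.40,.20,.30),84,1); to((.453,-.234,.30),88.5)"
```

```text
shift [ -5.17 -34.11 -33.57] turn [-7.7 -0.   0. ] F [0.2 0.3 0.4] t 1.65
shift [ -5.17 -49.56 -74.47] turn [-12.2  -0.    0. ] F [0.2 0.3 0.4] t 1.65
```

step_arm --moves '[[[-5, -34, -33.5], [-8, 0, 0], 1], [[-5, -34, -33.5], [-8, 0, 0], 1], [[-5, -34, -33.5], [-8, 0, 0], 1], [[-5, -34, -33.5], [-8, 0, 0], 1], [[-5, -34, -33.5], [-8, 0, 0], 1], [[-5, -34, -33.5], [-8, 0, 0], 1], [[-5, -34, -33.5], [-8, 0, 0], 1], [[-5, -34, -33.5], [-8, 0, 0], 1], [[-5, -34, -33.5], [-8, 0, 0], 1], [[-5, -34, -33.5], [-8, 0, 0], 1]]' --grip_force 70

```text
t: 2.48
tool_pos: [0.3666, 0.2527, 0.2923]
tool_rot: [-1.135, 1.253, 1.135]
contact_force: [0.5, 1.7, 0.4]
opening: 0.0855
```

```bash
python3 -c "
from h import *
to((.453,-.234,.30),88.5);print(ctrl.get_obs()['tool_pos'])"
```

```text
shift [ -0.79 -13.45 -47.56] turn [-4.2  0.   0.1] F [0.5 1.7 0.4] t 2.48
[0.36661961 0.25267222 0.29228903]
```

step_arm --moves '[[[-0.8, -13.4, -47.6], [-4.2, 0, 0], 1], [[-0.8, -13.4, -47.6], [-4.2, 0, 0], 1], [[-0.8, -13.4, -47.6], [-4.2, 0, 0], 1], [[-0.8, -13.4, -47.6], [-4.2, 0, 0], 1], [[-0.8, -13.4, -47.6], [-4.2, 0, 0], 1], [[-0.8, -13.4, -47.6], [-4.2, 0, 0], 1], [[-0.8, -13.4, -47.6], [-4.2, 0, 0], 1], [[-0.8, -13.4, -47.6], [-4.2, 0, 0], 1], [[-0.8, -13.4, -47.6], [-4.2, 0, 0], 1], [[-0.8, -13.4, -47.6], [-4.2, 0, 0], 1]]'

```text
t: 3.32
tool_pos: [0.4385, -0.158, 0.2991]
tool_rot: [-1.19, 1.22, 1.188]
contact_force: [1.9, 0.7, 0.0]
opening: 0.0853
```

step_arm --moves '[[[0, 0, -9.5], [0, 0, 0], 1], [[0, 0, -9.5], [0, 0, 0], 1], [[0, 0, -9.5], [0, 0, 0], 1], [[0, 0, -9.5], [0, 0, 0], 1], [[0, 0, -9.5], [0, 0, 0], 1], [[0, 0, -9.5], [0, 0, 0], 1], [[0, 0, -9.5], [0, 0, 0], 1], [[0, 0, -9.5], [0, 0, 0], 1], [[0, 0, -9.5], [0, 0, 0], 1], [[0, 0, -9.5], [0, 0, 0], 1]]'

```text
t: 4.15
tool_pos: [0.4361, -0.2522, 0.2993]
tool_rot: [-1.191, 1.219, 1.188]
contact_force: [-0.7, -0.2, 0.3]
opening: 0.0852
```

```bash
python3 - <<'E'
from h import *
to((.453,-.234,.125),88.5);print(ctrl.get_obs()['tool_pos'])
S=cams.get_image('side');T=cams.get_image('top')
for n in('post_centre','release_centre'):
    print(n,[(np.round(d['at'],1),round(d['conf'],2)) for d in finder.tip_of('side',n)])
    for z in(.127,): print([onz(S,d['at'],z) for d in finder.tip_of('side',n)[:1]])
cv2.imwrite('pics/s2.png',cv2.resize(S['pixels'][150:330,200:400],None,fx=3.3,fy=3.3,interpolation=cv2.INTER_CUBIC))
E
```

```text
shift [17.43 -1.6   1.86] turn [0.  0.  0.2] F [-0.7 -0.2  0.3] t 4.15
[ 0.4360852  -0.25221912  0.29930524]
post_centre [(array([296.9, 244.2]), 0.63)]
[array([ 0.45208095, -0.23836867,  0.127     ])]
release_centre [(array([268.2, 197.7]), 0.58), (array([311.6, 243.4]), 0.57)]
[array([0.39876183, 0.01891839, 0.127     ])]
```

View pics/s2.png

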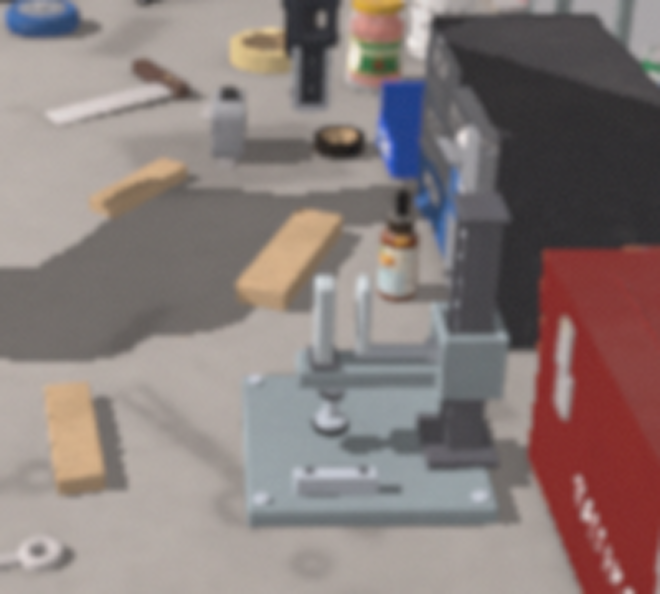

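step_arm --moves '[[[2, -1.6, 1.8], [0, 0, 0], 1], [[5, -1.6, 1.8], [0, 0, 0], 1], [[8, -1.6, 1.8], [0, 0, 0], 1], [[11, -1.6, 1.8], [0, 0, 0], 1], [[13, -1.6, 1.8], [0, 0, 0], 1], [[15, -1.6, 1.8], [0, 0, 0], 1], [[16.5, -1.6, 1.8], [0, 0, 0], 1], [[17.4, -1.6, 1.8], [0, 0, 0], 1], [[17.4, -1.6, 1.8], [0, 0, 0], 1], [[17.4, -1.6, 1.8], [0, 0, 0], 0.6]]'

```text
t: 5.28
tool_pos: [0.4528, -0.2355, 0.1253]
tool_rot: [-1.19, 1.22, 1.188]
contact_force: [0.6, 0.4, -0.1]
opening: 0.0754
```

```bash
python3 - <<'E'
from h import *
to((.453,-.234,.125),88.5);print(ctrl.get_obs()['tool_pos'])
S=cams.get_image('side')
cv2.imwrite('pics/s3.png',cv2.resize(S['pixels'][150:330,200:400],None,fx=3.3,fy=3.3,interpolation=cv2.INTER_CUBIC))
E
```

```text
shift [ 0.03 -0.01  0.15] turn [-0.1  0.   0.1] F [ 0.6  0.4 -0.1] t 5.28
[ 0.45281447 -0.2354655   0.1252917 ]
```

View pics/s3.png

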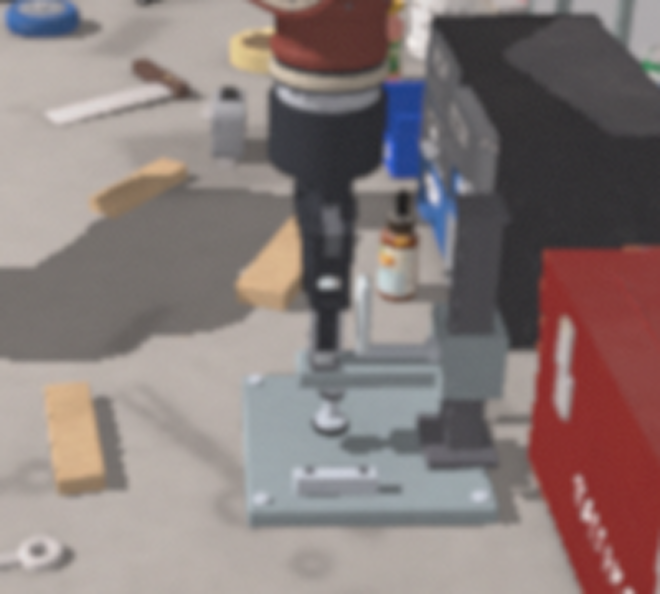

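The finger is centred on the post at crop (325,300) and clear of the release plate at (362,310). Closing now.

step_arm --moves '[[[0, 0, 0.1], [0, 0, 0], 0.5], [[0, 0, 0.1], [0, 0, 0], 0.4], [[0, 0, 0.1], [0, 0, 0], 0.3], [[0, 0, 0.1], [0, 0, 0], 0.2], [[0, 0, 0.1], [0, 0, 0], 0.1], [[0, 0, 0.1], [0, 0, 0], 0], [[0, 0, 0.1], [0, 0, 0], 0], [[0, 0, 0.1], [0, 0, 0], 0], [[0, 0, 0.1], [0, 0, 0], 0], [[0, 0, 0.1], [0, 0, 0], 0]]' --grip_force 25

```text
t: 6.17
tool_pos: [0.4538, -0.2349, 0.127]
tool_rot: [-1.192, 1.219, 1.185]
contact_force: [0.2, 2.5, 5.1]
opening: 0.0197
```

step_arm --moves '[[[0, 0, 0], [0, 0, 0], 0], [[0, 0, 0], [0, 0, 0], 0], [[-0.5, 0, 0], [0, 0, 0], 0], [[-1, 0, 0], [0, 0, 0], 0], [[-1.5, 0, 0], [0, 0, 0], 0], [[-2, 0, 0], [0, 0, 0], 0], [[-2.5, 0, 0], [0, 0, 0], 0], [[-3, 0, 0], [0, 0, 0], 0], [[-3.5, 0, 0], [0, 0, 0], 0], [[-4, 0, 0], [0, 0, 0], 0]]' --grip_force 75

```text
t: 7.0
tool_pos: [0.4537, -0.2348, 0.1576]
tool_rot: [-1.194, 1.218, 1.182]
contact_force: [32.8, -19.8, -62.0]
opening: 0.0188
```

```bash
python3 - <<'E'
from h import *
to((.4538,-.2349,.187),88.5)
E
```

```text
shift [-2.94 -0.04 -0.01] turn [-0.1 -0.1  0.4] F [ 32.8 -19.8 -62. ] t 7.0
```

```bash
python3 - <<'E'
from h import *
S=cams.get_image('side')
o=ctrl.get_obs();print(o['contact_force'],o['wrist_torque'],o['tool_pos'])
for n in('post_centre','release_centre','beam_top','foot_nut'):
    r=finder.tip_of('side',n)[:2]; print(n,[(np.round(d['at'],1),round(d['conf'],2)) for d in r])
cv2.imwrite('pics/s4.png',cv2.resize(S['pixels'][150:330,200:400],None,fx=3.3,fy=3.3,interpolation=cv2.INTER_CUBIC))
E
```

```text
[ 23.94099823 -12.85643193 -38.46658406] [-2.01018172 -3.3328254  -0.03049308] [ 0.45368623 -0.23482316  0.15784511]
post_centre [(array([298.2, 232.8]), 0.73)]
release_centre [(array([308.3, 233. ]), 0.56)]
beam_top [(array([301.2, 246.3]), 0.62)]
foot_nut []
```

View pics/s4.png

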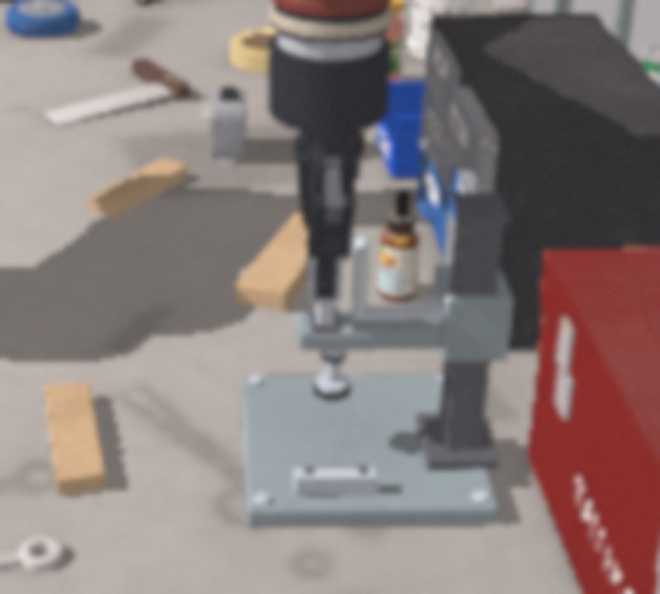

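step_arm --moves '[[[0, 0, 0], [0, 0, 0], 0], [[-0.2, 0, 0], [0, 0, 0], 0], [[-0.4, 0, 0], [0, 0, 0], 0], [[-0.6, 0, 0], [0, 0, 0], 0], [[-0.8, 0, 0], [0, 0, 0], 0], [[-1.0, 0, 0], [0, 0, 0], 0], [[-1.2, 0, 0], [0, 0, 0], 0], [[-1.3, 0, 0], [0, 0, 0], 0], [[-1.4, 0, 0], [0, 0, 0], 0], [[-1.4, 0, 0], [0, 0, 0], 0]]' --grip_force 75

```text
t: 8.08
tool_pos: [0.4537, -0.2349, 0.1749]
tool_rot: [-1.192, 1.218, 1.184]
contact_force: [10.2, -6.3, -17.0]
opening: 0.0189
```

step_arm --moves '[[[-0.2, 0, 0], [0, 0, 0], 0], [[-0.3, 0, 0], [0, 0, 0], 0], [[-0.5, 0, 0], [0, 0, 0], 0], [[-0.6, 0, 0], [0, 0, 0], 0], [[-0.8, 0, 0], [0, 0, 0], 0], [[-0.9, 0, 0], [0, 0, 0], 0], [[-1.0, 0, 0], [0, 0, 0], 0], [[-1.05, 0, 0], [0, 0, 0], 0], [[-1.05, 0, 0], [0, 0, 0], 0], [[-1.05, 0, 0], [0, 0, 0], 0]]'

```text
t: 8.92
tool_pos: [0.4538, -0.2349, 0.1843]
tool_rot: [-1.193, 1.218, 1.183]
contact_force: [5.6, -2.0, -7.1]
opening: 0.0188
```

```bash
python3 - <<'E'
from h import *
S=cams.get_image('side')
o=ctrl.get_obs();print(o['contact_force'],o['tool_pos'])
s=R.from_euler('z',-1.5,degrees=True)
for n,l in(('post_centre',(-.0085,0,.125)),('release_centre',(.0175,0,.122)),('beam_top',(0,0,.086))):
    r=finder.tip_of('side',n)[:2]; print(n,[(np.round(d['at'],1),round(d['conf'],2)) for d in r])
    for j in(.038,.050,.056,.062): print('  ',j,proj(S,np.array([.4623,-.2345,0])+s.apply(l)+[0,0,j]).round(1))
E
```

```text
[ 6.82703564 -2.39852731 -6.52685667] [ 0.45375996 -0.23490733  0.1843514 ]
post_centre [(array([298. , 220.3]), 0.76), (array([299.7, 288.7]), 0.24)]
   0.038 [298.  228.9]
   0.05 [298.2 224. ]
   0.056 [298.3 221.5]
   0.062 [298.4 219. ]
release_centre [(array([310.8, 221.2]), 0.54)]
   0.038 [309.9 230. ]
   0.05 [310.1 225.1]
   0.056 [310.2 222.7]
   0.062 [310.4 220.2]
beam_top [(array([302.2, 236.8]), 0.67)]
   0.038 [301.3 244.4]
   0.05 [301.5 239.7]
   0.056 [301.6 237.3]
   0.062 [301.7 234.9]
```

step_arm --moves '[[[-0.1, 0, 0], [0, 0, 0], 0], [[-0.2, 0, 0], [0, 0, 0], 0], [[-0.3, 0, 0], [0, 0, 0], 0], [[-0.3, 0, 0], [0, 0, 0], 0], [[-0.3, 0, 0], [0, 0, 0], 0], [[-0.2, 0, 0], [0, 0, 0], 0], [[-0.1, 0, 0], [0, 0, 0], 0], [[0, 0, 0], [0, 0, 0], 0], [[0.1, 0, 0], [0, 0, 0], 0], [[0.2, 0, 0], [0, 0, 0], 0]]'

```text
t: 9.95
tool_pos: [0.4538, -0.2349, 0.1814]
tool_rot: [-1.193, 1.218, 1.183]
contact_force: [4.6, -2.1, -2.6]
opening: 0.0191
```

```bash
python3 - <<'E'
from h import *
o=ctrl.get_obs();print(o['contact_force'],o['tool_pos'])
E
```

```text
[ 4.61896846 -2.13195055 -2.56831507] [ 0.45375386 -0.23492589  0.18140788]
```

step_arm --moves '[[[0.05, 0, 0], [0, 0, 0], 0.3], [[0.05, 0, 0], [0, 0, 0], 0.6], [[0.05, 0, 0], [0, 0, 0], 1], [[0.05, 0, 0], [0, 0, 0], 1], [[0.05, 0, 0], [0, 0, 0], 1], [[-3, 0, 0], [0, 0, 0], 1], [[-6, 0, 0], [0, 0, 0], 1], [[-9, 0, 0], [0, 0, 0], 1], [[-11, 0, 0], [0, 0, 0], 1], [[-12, 0, 0], [0, 0, 0], 1]]'

```text
t: 10.78
tool_pos: [0.4539, -0.2354, 0.3058]
tool_rot: [-1.198, 1.217, 1.178]
contact_force: [0.2, 0.1, 0.2]
opening: 0.0853
```

```bash
python3 - <<'E'
from h import *
S=cams.get_image('side')
o=ctrl.get_obs();print(o['contact_force'],o['tool_pos'])
for n in('post_centre','release_centre','beam_top'):
    r=finder.tip_of('side',n)[:2]; print(n,[(np.round(d['at'],1),round(d['conf'],2)) for d in r])
to((.4785,.102,.30),-25+0); to((.4785,.102,.30),155)
E
```

```text
[0.75200624 0.38889686 1.71406169] [ 0.45408897 -0.23561892  0.30635136]
post_centre [(array([297.9, 223.5]), 0.98)]
release_centre [(array([312.5, 223.5]), 0.7)]
beam_top [(array([301.8, 234.8]), 0.6), (array([304.3, 194.7]), 0.57)]
shift [ 1.000e-02 -1.660e+00  3.371e+01] turn [113.4   0.3   0.2] F [ 0.1  0.4 -0.5] t 10.98
shift [ 1.000e-02 -1.660e+00  3.371e+01] turn [-66.6  -0.2   0.3] F [ 0.1  0.4 -0.5] t 10.98
```

step_arm --moves '[[[0, -1.7, 33.7], [113, 0, 0], 1], [[0, -1.7, 33.7], [113, 0, 0], 1], [[0, -1.7, 33.7], [113, 0, 0], 1], [[0, -1.7, 33.7], [113, 0, 0], 1], [[0, -1.7, 33.7], [113, 0, 0], 1], [[0, -1.7, 33.7], [113, 0, 0], 1], [[0, -1.7, 33.7], [113, 0, 0], 1], [[0, -1.7, 33.7], [113, 0, 0], 1], [[0, -1.7, 33.7], [113, 0, 0], 1], [[0, -1.7, 33.7], [113, 0, 0], 1]]'

```text
t: 11.82
tool_pos: [0.4775, 0.1058, 0.2971]
tool_rot: [-0.339, 1.543, 0.339]
contact_force: [-0.6, -0.1, 1.0]
opening: 0.0852
```

```bash
python3 - <<'E'
from h import *
to((.4785,.102,.12),-24.3)
im=cams.get_image('top')
for d in finder.regions_of('top','offcut_centre')[:4]:
    m=d['region'].astype(np.uint8)
    c=max(cv2.findContours(m,0,cv2.CHAIN_APPROX_NONE)[0],key=len)[:,0].astype(float)
    w=np.array([onz(im,p,0.02)[:2] for p in c])
    (cx,cy),(a,b),ang=cv2.minAreaRect((w*1000).astype(np.float32))
    print(round(d['conf'],2),np.round(d['at']),'ctr',round(cx,1),round(cy,1),'size',round(a),round(b),'ang',round(ang,1))
S=cams.get_image('side')
for d in finder.tip_of('side','offcut_centre')[:4]: print(d['conf'],d['at'],onz(S,d['at'],.01))
E
```

```text
shift [17.71 -0.38 -0.09] turn [49.1  0.1 -0. ] F [-0.6 -0.1  1. ] t 11.82
0.6 [366. 271.] ctr 281.9 -202.5 size 32 116 ang 9.5
0.58 [275. 206.] ctr 447.4 34.4 size 102 44 ang 66.2
0.8 [220.5, 278.9] [ 0.27636417 -0.19456255  0.01      ]
0.63 [289.7, 226.4] [0.46537195 0.06948634 0.01      ]
0.49 [245.0, 205.7] [0.32991375 0.22250709 0.01      ]
```

step_arm --moves '[[[2, -0.2, 0.1], [49, 0, 0], 1], [[4, -0.2, 0.1], [49, 0, 0], 1], [[6, -0.2, 0.1], [49, 0, 0], 1], [[8, -0.2, 0.1], [49, 0, 0], 1], [[10, -0.2, 0.1], [49, 0, 0], 1], [[12, -0.2, 0.1], [49, 0, 0], 1], [[14, -0.2, 0.1], [49, 0, 0], 1], [[16, -0.2, 0.1], [49, 0, 0], 1], [[17.5, -0.2, 0.1], [49, 0, 0], 1], [[17.5, -0.2, 0.1], [49, 0, 0], 1]]'

```text
t: 12.85
tool_pos: [0.4774, 0.0981, 0.1185]
tool_rot: [0.326, 1.551, -0.332]
contact_force: [-0.6, 0.3, -0.4]
opening: 0.0854
```

```bash
python3 - <<'E'
from h import *
to((.4795,.104,.019),-24.3)
S=cams.get_image('side')
print(ctrl.get_obs()['tool_pos'])
cv2.imwrite('pics/s5.png',cv2.resize(S['pixels'][130:280,220:380],None,fx=4,fy=4,interpolation=cv2.INTER_CUBIC))
E
```

```text
shift [ 9.95  0.67 -0.  ] turn [ 0.3 -0.2  0.3] F [-0.6  0.3 -0.4] t 12.85
[0.47863224 0.09841471 0.12066399]
```

View pics/s5.png

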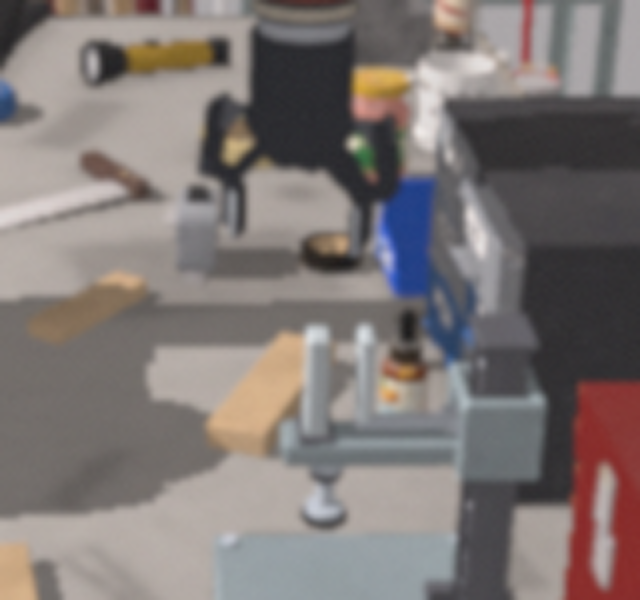

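The arm hangs high on the pawl, with the foot at (325,510) in the crop. The gripper straddles the far end of the large bar. Descending and gripping.

step_arm --moves '[[[2, 0.6, 0], [0, 0, 0], 1], [[4, 0.6, 0], [0, 0, 0], 1], [[6, 0.6, 0], [0, 0, 0], 1], [[8, 0.6, 0], [0, 0, 0], 1], [[9.5, 0.6, 0], [0, 0, 0], 1], [[9.9, 0.6, 0], [0, 0, 0], 0.8], [[9.9, 0.6, 0], [0, 0, 0], 0.6], [[9.9, 0.6, 0], [0, 0, 0], 0.4], [[9.9, 0.6, 0], [0, 0, 0], 0.3], [[9.9, 0.6, 0], [0, 0, 0], 0.2]]' --grip_force 30

```text
t: 13.73
tool_pos: [0.4824, 0.1036, 0.0236]
tool_rot: [0.327, 1.544, -0.33]
contact_force: [0.4, -0.9, 3.1]
opening: 0.0442
```

step_arm --moves '[[[0, 0, 0], [0, 0, 0], 0.2], [[0, 0, 0], [0, 0, 0], 0.2], [[0, 0, 0], [0, 0, 0], 0.2], [[0, 0, 0], [0, 0, 0], 0.2], [[-0.5, 0, 0], [0, 0, 0], 0.2], [[-1, 0, 0], [0, 0, 0], 0.2], [[-2, 0, 0], [0, 0, 0], 0.2], [[-3, 0, 0], [0, 0, 0], 0.2], [[-4, 0, 0], [0, 0, 0], 0.2], [[-4, 0, 0], [0, 0, 0], 0.2]]'

```text
t: 14.57
tool_pos: [0.4846, 0.1039, 0.067]
tool_rot: [0.328, 1.539, -0.328]
contact_force: [0.3, -0.1, -0.5]
opening: 0.0443
```

```bash
python3 - <<'E'
from h import *
print(ctrl.get_obs()['contact_force'])
S=cams.get_image('side');T=cams.get_image('top')
cv2.imwrite('pics/s6.png',np.hstack([cv2.resize(S['pixels'][180:280,220:320],(400,400)),cv2.resize(T['pixels'][140:240,200:300],(400,400))]))
E
```

```text
[ 0.33481492 -0.10214621 -0.46321636]
```

View pics/s6.png

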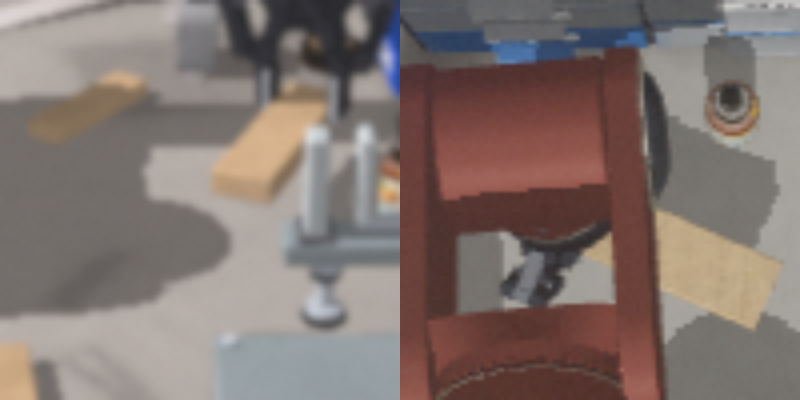

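```bash
cat >> h.py <<'E'
O=np.array([.4623,-.2345,0]); SR=R.from_euler('z',-1.5,degrees=True)
def st(x,y,z): return O+SR.apply([x,y,z])
E
python3 - <<'E'
from h import *
T=cams.get_image('top'); o=ctrl.get_obs(); M=R.from_rotvec(o['tool_rot']).as_matrix()
for px in((295.5,205.5),(288.75,222)):
    w=onz(T,px,.062); print(w.round(4),(M.T@(w-o['tool_pos'])*1000).round(1))
print(M.round(3)); p=st(0,.225,.13); print(p); to(p,-1.5)
E
```

```text
[ 0.4486 -0.0215  0.062 ] [   2.2 -128.2   19.8]
[ 0.4083 -0.0039  0.062 ] [   2.1 -128.5  -24.1]
[[ 0.002  0.407  0.914]
 [-0.002  0.914 -0.407]
 [-1.    -0.001  0.002]]
[ 0.46818981 -0.0095771   0.13      ]
shift [ -6.58 -10.94   3.31] turn [-22.5   0.1   0.1] F [-1.   0.2 -1.6] t 14.72
```

step_arm --moves '[[[-3, 0, 0], [0, 0, 0], 0.2], [[-6, -1, 0.3], [-2, 0, 0], 0.2], [[-6.5, -3, 1], [-7, 0, 0], 0.2], [[-6.5, -5, 1.6], [-11, 0, 0], 0.2], [[-6.5, -7, 2.2], [-15, 0, 0], 0.2], [[-6.5, -9, 2.8], [-19, 0, 0], 0.2], [[-6.5, -10.9, 3.3], [-22.5, 0, 0], 0.2], [[-6.5, -10.9, 3.3], [-22.5, 0, 0], 0.2], [[-6.5, -10.9, 3.3], [-22.5, 0, 0], 0.2], [[-6.5, -10.9, 3.3], [-22.5, 0, 0], 0.2]]'

```text
t: 15.55
tool_pos: [0.468, -0.0087, 0.1287]
tool_rot: [0.02, 1.57, -0.022]
contact_force: [-0.1, 0.0, -0.4]
opening: 0.0443
```

```bash
python3 - <<'E'
from h import *
to(st(0,.225,.05),-1.5); to(st(0,.1,.05),-1.5)
T=cams.get_image('top')
cv2.imwrite('pics/t7.png',cv2.resize(T['pixels'][130:270,240:420],None,fx=4,fy=4,interpolation=cv2.INTER_CUBIC))
E
```

```text
shift [ 7.87 -0.07  0.02] turn [-0.   0.   0.1] F [-0.1  0.  -0.4] t 15.55
shift [  7.89 -12.57   0.03] turn [-0.   0.   0.1] F [-0.1  0.  -0.4] t 15.55
```

View pics/t7.png

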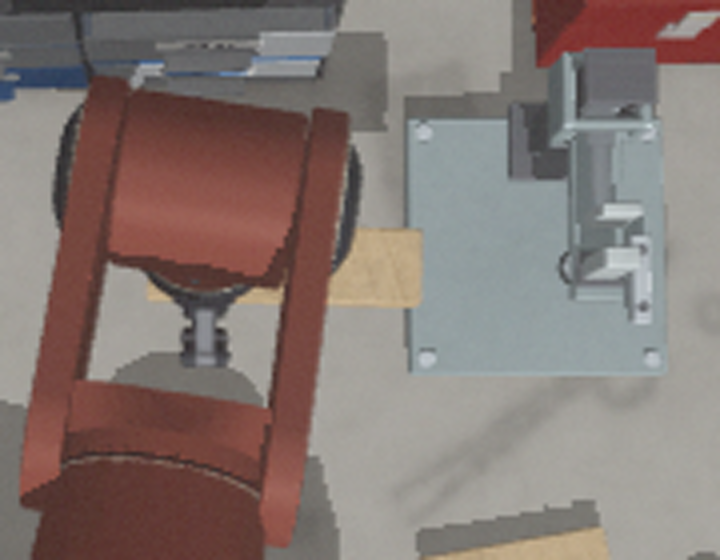

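step_arm --moves '[[[3, 0, 0], [0, 0, 0], 0.2], [[6, 0, 0], [0, 0, 0], 0.2], [[7.8, 0, 0], [0, 0, 0], 0.2], [[7.8, -2, 0], [0, 0, 0], 0.2], [[7.8, -4, 0], [0, 0, 0], 0.2], [[7.8, -6, 0], [0, 0, 0], 0.2], [[7.8, -8, 0], [0, 0, 0], 0.2], [[7.8, -10, 0], [0, 0, 0], 0.2], [[7.8, -11.5, 0], [0, 0, 0], 0.2], [[7.8, -12, 0], [0, 0, 0], 0.2]]'

```text
t: 16.43
tool_pos: [0.4655, -0.1294, 0.0511]
tool_rot: [0.02, 1.57, -0.023]
contact_force: [0.5, 0.1, -0.8]
opening: 0.0444
```

```bash
python3 - <<'E'
from fit import *
to(st(0,.1,.05),-1.5)
T=cams.get_image('top');S=cams.get_image('side'); o=ctrl.get_obs(); print(o['tool_pos'],o['contact_force'])
for n,i in(('top',[T]),('side',[S])):
    x,k,m=fit_plate(i); print(n,np.round(x[:2],4),np.degrees(x[2]).round(2),k,m)
cv2.imwrite('pics/ts8.png',np.hstack([cv2.resize(T['pixels'][150:240,310:410],(400,360),interpolation=cv2.INTER_CUBIC),cv2.resize(S['pixels'][210:310,265:365],(400,400),interpolation=cv2.INTER_CUBIC)[:360]]))
E
```

```text
shift [ 0.11 -0.51 -0.04] turn [-0.   0.1  0.1] F [ 0.5  0.1 -0.8] t 16.43
[ 0.46523843 -0.12841565  0.05087836] [ 0.21787456  0.56305918 -1.47988649]
top [ 0.4628 -0.2341] -1.49 67 0.10370098408007748
side [ 0.4622 -0.231 ] -2.02 92 0.2733835580973946
```

View pics/ts8.png

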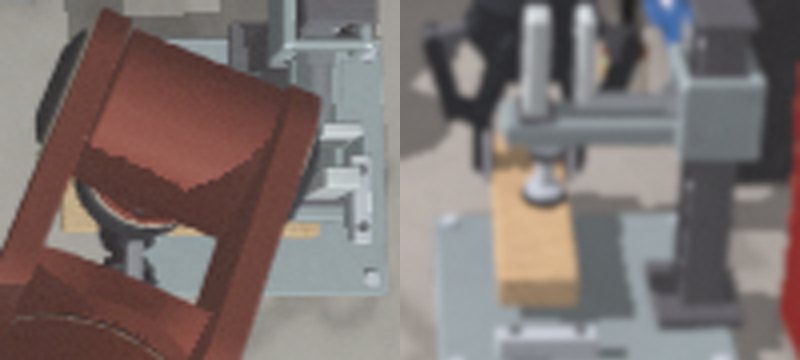

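```bash
python3 - <<'E'
from h import *
S=cams.get_image('side')
f=lambda u,v,z: (SR.inv().apply(onz(S,(265+(u-400)/4-.375,210+v/4-.375),z)-O)*1000).round(1)
o=ctrl.get_obs(); zb=o['tool_pos'][2]-.0236; print('bar bottom',zb)
print('bar bottom corners',f(502,304,zb),f(578,303,zb),'top',f(497,277,zb+.02),f(575,277,zb+.02))
print('stop top',f(496,330,.032),f(596,328,.032))
print('foot', f(527,195,.085),f(568,195,.085))
for y in(-45,35): print(proj(S,st(0,y/1000,.016)))
print('tcp local',(SR.inv().apply(o['tool_pos']-O)*1000).round(1))
E
```

```text
bar bottom 0.02715616484704
bar bottom corners [-23.5 -18.8  27.2] [ 19.8 -18.6  27.2] top [-27.  -21.   47.2] [ 16.9 -21.7  47.2]
stop top [-28.8 -49.5  32. ] [ 26.5 -48.7  32. ]
foot [-9.3  4.5 85. ] [13.9  4.2 85. ]
[301.25889165 296.62334886]
[298.44002992 276.07985364]
tcp local [ -0.  106.7  50.8]
```

step_arm --moves '[[[0, -0.5, 0.2], [0, 0, 0], 0.2], [[0.2, -1.0, 0.25], [0, 0, 0], 0.2], [[0.5, -1.3, 0.25], [0, 0, 0], 0.2], [[0.7, -1.5, 0.25], [0, 0, 0], 0.2], [[0.8, -1.5, 0.25], [0, 0, 0], 0.2], [[0.9, -1.5, 0.25], [0, 0, 0], 0.2], [[1.0, -1.5, 0.25], [0, 0, 0], 0.2], [[1.05, -1.5, 0.25], [0, 0, 0], 0.2], [[1.1, -1.5, 0.25], [0, 0, 0], 0.2], [[1.1, -1.5, 0.25], [0, 0, 0], 0.2]]'

```text
t: 17.42
tool_pos: [0.4672, -0.1429, 0.0398]
tool_rot: [0.02, 1.57, -0.021]
contact_force: [0.1, -0.8, -1.7]
opening: 0.0441
```

```bash
python3 - <<'E'
from h import *
o=ctrl.get_obs();print('tcp local',(SR.inv().apply(o['tool_pos']-O)*1000).round(1),o['contact_force'],o['wrist_torque'])
E
```

```text
tcp local [ 2.5 91.7 39.8] [ 0.07560551 -0.78283935 -1.67115244] [ 0.02714287  0.00741694 -0.01853369]
```

step_arm --moves '[[[0.05, 0, 0], [0, 0, 0], 0.2], [[0.1, 0, 0], [0, 0, 0], 0.2], [[0.12, -0.1, 0], [0, 0, 0], 0.2], [[0.12, -0.2, 0], [0, 0, 0], 0.2], [[0.12, -0.3, 0], [0, 0, 0], 0.2], [[0.12, -0.4, 0], [0, 0, 0], 0.2], [[0.12, -0.5, 0], [0, 0, 0], 0.2], [[0.12, -0.55, 0], [0, 0, 0], 0.2], [[0.12, -0.6, 0], [0, 0, 0], 0.2], [[0.12, -0.6, 0], [0, 0, 0], 0.2]]'

```text
t: 18.25
tool_pos: [0.4679, -0.1485, 0.0396]
tool_rot: [0.021, 1.569, -0.021]
contact_force: [-0.7, 3.9, 4.9]
opening: 0.0443
```

```bash
python3 - <<'E'
from h import *
o=ctrl.get_obs();print('tcp local',(SR.inv().apply(o['tool_pos']-O)*1000).round(1),o['contact_force'],o['wrist_torque'])
E
```

```text
tcp local [ 3.4 86.1 39.6] [-0.70060694  3.9016219   4.93963251] [ 0.65830983  0.13221727 -0.09717948]
```

step_arm --moves '[[[0, -0.05, 0], [0, 0, 0], 0.2], [[0, -0.1, -0.05], [0, 0, 0], 0.2], [[0, -0.15, -0.08], [0, 0, 0], 0.2], [[0, -0.2, -0.08], [0, 0, 0], 0.2], [[0, -0.22, -0.08], [0, 0, 0], 0.2], [[0, -0.24, -0.08], [0, 0, 0], 0.2], [[0, -0.26, -0.08], [0, 0, 0], 0.2], [[0, -0.28, -0.08], [0, 0, 0], 0.2], [[0, -0.3, -0.08], [0, 0, 0], 0.2], [[0, -0.3, -0.08], [0, 0, 0], 0.2]]'

```text
t: 19.08
tool_pos: [0.467, -0.1515, 0.0396]
tool_rot: [0.021, 1.569, -0.021]
contact_force: [0.5, 1.8, 2.8]
opening: 0.0445
```

```bash
python3 - <<'E'
from h import *
S=cams.get_image('side')
o=ctrl.get_obs();print('tcp local',(SR.inv().apply(o['tool_pos']-O)*1000).round(1),o['contact_force'],o['wrist_torque'])
cv2.imwrite('pics/s9.png',cv2.resize(S['pixels'][210:310,255:355],(600,600),interpolation=cv2.INTER_CUBIC))
E
```

```text
tcp local [ 2.6 83.1 39.6] [0.55029616 2.36053262 2.50954701] [0.28808666 0.09127279 0.02058198]
```

View pics/s9.png

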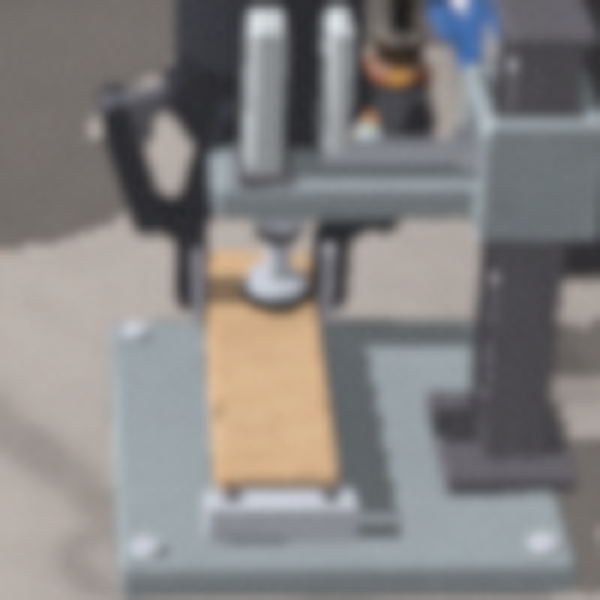

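```bash
python3 - <<'E'
from h import *
from fit import fit_plate
S=cams.get_image('side')
g=S['pixels'].astype(float); b=g[...,2]-g[...,0]   # wood strongly R>B
L=[];Rr=[]
for v in range(262,290):
    row=b[v,270:330]; i=np.where(row>25)[0]
    if len(i)<12: continue
    l,r=i[0],i[-1]; T=25
    L.append((270+l-(row[l]-T)/(row[l]-row[l-1]),v)); Rr.append((270+r+(row[r]-T)/(row[r]-row[r+1]),v))
for n,E in(('L',L),('R',Rr)):
    W=np.array([SR.inv().apply(onz(S,p,.036)-O)*1000 for p in E]); k=np.polyfit(W[:,1],W[:,0],1); r=W[:,0]-np.polyval(k,W[:,1])
    keep=abs(r)<1; k=np.polyfit(W[keep,1],W[keep,0],1)
    print(n,'x at y=0',k[1].round(2),'x at y=-45',np.polyval(k,-45).round(2),'yaw rel stand deg',np.degrees(np.arctan(-k[0])).round(2),W[:,1].min().round(1),W[:,1].max().round(1))
print([ (finder.tip_of('side',n) or [0])[0] for n in('end_stop','foot_nut','beam_top')])
m=finder.regions_of('side','end_stop')
for d in m[:1]:
    ys,xs=np.where(d['region']); print(d['conf'],xs.min(),xs.max(),ys.min(),ys.max(), [ (v,xs[ys==v].min(),xs[ys==v].max()) for v in range(ys.min(),ys.max()+1)])
for x in(-28,0,28): print(x,proj(S,st(x/1000,-.045,.032)),proj(S,st(x/1000,-.045-.012,.032)))
for z in(.075,.08,.085): print(z,proj(S,st(0,0,z)))
print(fit_plate([S]))
E
```

```text
L x at y=0 -24.73 x at y=-45 -25.98 yaw rel stand deg -1.59 -43.6 66.4
R x at y=0 23.02 x at y=-45 21.8 yaw rel stand deg -1.56 -44.5 65.7
[{'at': [296.8, 298.8], 'conf': 0.72}, {'at': [300.9, 242.3], 'conf': 0.67}, {'at': [300.6, 237.8], 'conf': 0.6}]
0.69 289 315 291 300 [(291, np.int64(309), np.int64(311)), (292, np.int64(290), np.int64(314)), (293, np.int64(289), np.int64(314)), (294, np.int64(289), np.int64(315)), (295, np.int64(289), np.int64(315)), (296, np.int64(289), np.int64(315)), (297, np.int64(289), np.int64(315)), (298, np.int64(289), np.int64(315)), (299, np.int64(290), np.int64(314)), (300, np.int64(303), np.int64(312))]
-28 [288.88269686 290.87075284] [289.19952952 294.19330497]
0 [301.51589798 290.73530902] [301.98386566 294.05274338]
28 [314.12287218 290.6001464 ] [314.74134323 293.91247711]
0.075 [300.50238639 263.17256338]
0.08 [300.57924271 261.29601952]
0.085 [300.65645022 259.41090097]
(array([ 0.46233523, -0.23091384, -0.03699849]), 90, np.float64(0.29930503402449843))
```

The bar sits against the stop but is about 1° off square and 2 mm off at the stop end. A 1° turn about the grip fixes both; then I press gently and release.

step_arm --moves '[[[0, 0.05, 0], [-0.5, 0, 0], 0.2], [[0, 0.05, 0], [-1, 0, 0], 0.2], [[0, 0.05, 0], [-1.1, 0, 0], 0.2], [[0, 0.05, 0], [-1.1, 0, 0], 0.2], [[0, 0, 0], [-1.1, 0, 0], 0.2], [[0, -0.05, 0], [-1.1, 0, 0], 0.2], [[0, -0.1, 0], [-1.1, 0, 0], 0.2], [[0, -0.15, 0], [-1.1, 0, 0], 0.2], [[0, -0.2, 0], [-1.1, 0, 0], 0.2], [[0, -0.2, 0], [-1.1, 0, 0], 0.2]]'

```text
t: 20.22
tool_pos: [0.4671, -0.1531, 0.0396]
tool_rot: [0.007, 1.568, -0.005]
contact_force: [0.6, 4.4, 2.7]
opening: 0.0445
```

```bash
cat > bar.py <<'E'
from h import *
S=cams.get_image('side')
o=ctrl.get_obs();print('tcp local',(SR.inv().apply(o['tool_pos']-O)*1000).round(1),o['contact_force'].round(1),o['wrist_torque'].round(2),o['opening'])
g=S['pixels'].astype(float); b=g[...,2]-g[...,0]
L=[];Rr=[]
for v in range(262,290):
    row=b[v,270:330]; i=np.where(row>25)[0]
    if len(i)<12: continue
    l,r=i[0],i[-1]; T=25
    L.append((270+l-(row[l]-T)/(row[l]-row[l-1]),v)); Rr.append((270+r+(row[r]-T)/(row[r]-row[r+1]),v))
for n,E in(('L',L),('R',Rr)):
    W=np.array([SR.inv().apply(onz(S,p,.036)-O)*1000 for p in E]); k=np.polyfit(W[:,1],W[:,0],1); r=W[:,0]-np.polyval(k,W[:,1])
    keep=abs(r)<1; k=np.polyfit(W[keep,1],W[keep,0],1)
    print(n,'x at y=0',k[1].round(2),'x at y=-45',np.polyval(k,-45).round(2),'yaw',np.degrees(np.arctan(-k[0])).round(2),'y',W[:,1].min().round(1))
E
python3 bar.py
```

```text
tcp local [ 2.7 81.5 39.6] [0.  4.  2.7] [ 0.75 -0.04 -0.02] 0.04429628180196306
L x at y=0 -23.52 x at y=-45 -23.93 yaw -0.53 y -43.7
R x at y=0 24.75 x at y=-45 24.41 yaw -0.43 y -44.5
```

step_arm --moves '[[[-0.05, 0, 0], [0, 0, 0], 0.2], [[-0.05, -0.05, 0], [0, 0, 0], 0.2], [[-0.05, -0.1, 0], [0, 0, 0], 0.2], [[-0.05, -0.15, 0], [0, 0, 0], 0.2], [[-0.05, -0.2, 0], [0, 0, 0], 0.2], [[-0.05, -0.25, 0], [0, 0, 0], 0.2], [[-0.05, -0.3, 0], [0, 0, 0], 0.2], [[-0.05, -0.3, 0], [0, 0, 0], 0.2], [[-0.05, -0.3, 0], [0, 0, 0], 0.2], [[-0.05, -0.3, 0], [0, 0, 0], 0.2]]'

```text
t: 21.1
tool_pos: [0.4668, -0.1533, 0.0396]
tool_rot: [0.012, 1.569, 0.0]
contact_force: [0.6, 13.1, 4.2]
opening: 0.0444
```

```bash
python3 bar.py
```

```text
tcp local [ 2.4 81.3 39.6] [ 1.2 14.1  3.1] [ 2.18 -0.08  0.18] 0.04429052422537421
L x at y=0 -23.71 x at y=-45 -24.09 yaw -0.49 y -43.7
R x at y=0 24.62 x at y=-45 24.38 yaw -0.3 y -44.5
```

step_arm --moves '[[[0, 0, 0], [0, 0, 0], 0.2], [[0, 0, 0], [0, 0, 0], 0.55], [[0, 0, 0], [0, 0, 0], 0.65], [[0, 0, 0], [0, 0, 0], 0.7], [[0, 0, 0], [0, 0, 0], 0.7], [[-2, 0, 0], [0, 0, 0], 0.7], [[-5, 0, 0], [0, 0, 0], 0.7], [[-9, 0, 0], [0, 0, 0], 0.7], [[-13, 0, 0], [0, 0, 0], 0.7], [[-17, 0, 0], [0, 0, 0], 0.7]]'

```text
t: 21.98
tool_pos: [0.466, -0.1546, 0.2111]
tool_rot: [0.012, 1.57, -0.0]
contact_force: [0.7, -0.4, -0.5]
opening: 0.0596
```

```bash
python3 bar.py; python3 - <<'E'
from h import *
T=cams.get_image('top')
to(st(-.001,0,.30),-1.5); to(st(-.001,0,.178),-1.5)
for n in ('post_centre','release_centre'): 
  for c in('side','top'): print(n,c,[(np.round(d['at'],1),round(d['conf'],2)) for d in finder.tip_of(c,n)[:2]])
for x,z in((-.0085,.181),(.0175,.178)): print(proj(cams.get_image('side'),st(x,0,z)))
E
```

```text
tcp local [  5.9  77.9 221.3] [ 3.5 -1.6  5.7] [-0.04 -0.14 -0.04] 0.0598332591562643
L x at y=0 -23.82 x at y=-45 -23.93 yaw -0.14 y -43.7
R x at y=0 24.5 x at y=-45 24.15 yaw -0.45 y -44.5
shift [-8.15 -7.77 -0.72] turn [ 1.1  0.9 -0. ] F [ 0.  -0.  -0.2] t 22.08
shift [ 4.05 -7.77 -0.91] turn [ 1.1  0.9 -0. ] F [ 0.  -0.  -0.2] t 22.08
post_centre side [(array([297.2, 222.1]), 0.73)]
post_centre top [(array([392.9, 196.8]), 0.58)]
release_centre side [(array([309.2, 222.8]), 0.57)]
release_centre top []
[298.28001703 221.48931348]
[310.2320736  222.66654294]
```

step_arm --moves '[[[-3, 0, 0], [0, 0, 0], 0.7], [[-4, -1.5, -0.2], [0.5, 0.5, 0], 0.7], [[-4, -4.5, -0.6], [1, 0.9, 0], 0.7], [[-4, -7.8, -0.8], [1, 0.9, 0], 0.7], [[-4, -7.8, -0.8], [1, 0.9, 0], 0.7], [[-4, -7.8, -0.8], [1, 0.9, 0], 0.7], [[-4, -7.8, -0.8], [1, 0.9, 0], 0.7], [[-4, -7.8, -0.8], [1, 0.9, 0], 0.7], [[-4, -7.8, -0.8], [1, 0.9, 0], 0.7], [[-4, -7.8, -0.8], [1, 0.9, 0], 0.7]]'

```text
t: 23.22
tool_pos: [0.4571, -0.2316, 0.2464]
tool_rot: [0.026, 1.589, -0.011]
contact_force: [-0.5, 0.7, 0.0]
opening: 0.0596
```

```bash
python3 - <<'E'
from h import *
to(st(.0005,-.0005,.179),-1.5)
S=cams.get_image('side')
cv2.imwrite('pics/s10.png',cv2.resize(S['pixels'][140:300,240:400],(640,640),interpolation=cv2.INTER_CUBIC))
E
```

```text
shift [ 6.72 -0.39  0.7 ] turn [ 0.1 -1.1 -0.5] F [-0.5  0.7  0. ] t 23.22
```

View pics/s10.png

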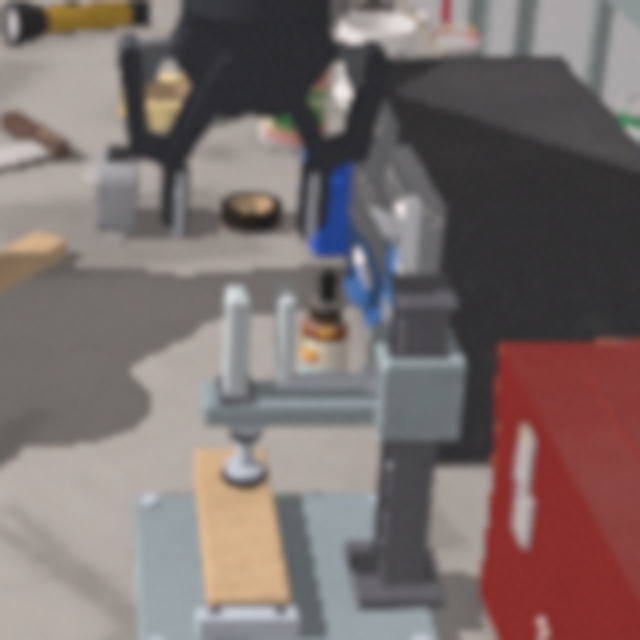

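step_arm --moves '[[[0, -0.4, 0.7], [0, -1, -0.5], 0.7], [[0, -0.4, 0.7], [0, -1, -0.5], 0.7], [[1, -0.4, 0.7], [0, -1, -0.5], 0.7], [[2, -0.4, 0.7], [0, -1, -0.5], 0.7], [[3, -0.4, 0.7], [0, -1, -0.5], 0.7], [[4, -0.4, 0.7], [0, -1, -0.5], 0.7], [[5, -0.4, 0.7], [0, -1, -0.5], 0.7], [[6, -0.4, 0.7], [0, -1, -0.5], 0.7], [[6.7, -0.4, 0.7], [0, -1, -0.5], 0.7], [[6.7, -0.4, 0.7], [0, -1, -0.5], 0.7]]'

```text
t: 24.1
tool_pos: [0.4617, -0.2345, 0.1768]
tool_rot: [0.021, 1.575, -0.017]
contact_force: [0.1, 0.8, 0.1]
opening: 0.06
```

```bash
python3 - <<'E'
from h import *
to(st(.0005,-.0005,.179),-1.5)
S=cams.get_image('side')
cv2.imwrite('pics/s11.png',cv2.resize(S['pixels'][170:270,260:360],(600,600),interpolation=cv2.INTER_CUBIC))
E
```

```text
shift [-0.23 -0.05  0.11] turn [ 0.1 -0.2 -0.1] F [0.1 0.8 0.1] t 24.1
```

View pics/s11.png

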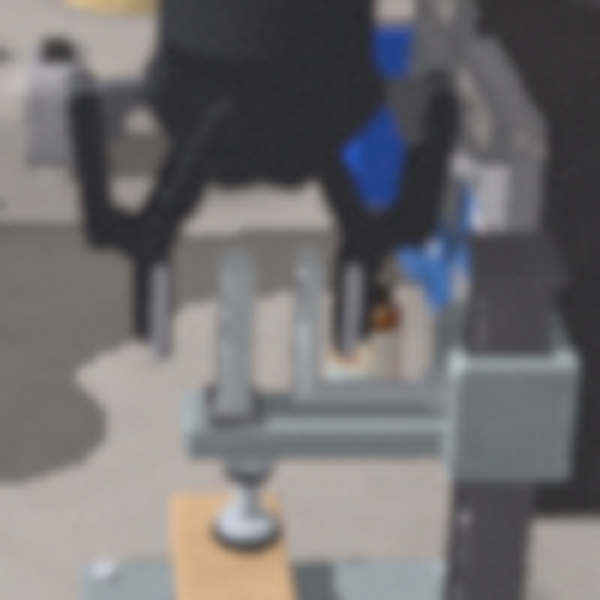

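step_arm --moves '[[[-0.3, -0.05, 0.2], [0, 0, 0], 0.7], [[-0.3, -0.05, 0.2], [0, 0, 0], 0.6], [[-0.3, -0.05, 0.2], [0, 0, 0], 0.5], [[-0.3, -0.05, 0.2], [0, 0, 0], 0], [[-0.3, -0.05, 0.2], [0, 0, 0], 0], [[-0.3, -0.05, 0.2], [0, 0, 0], 0], [[-0.3, -0.05, 0.2], [0, 0, 0], 0], [[-0.3, -0.05, 0.2], [0, 0, 0], 0], [[-0.3, -0.05, 0.2], [0, 0, 0], 0], [[-0.3, -0.05, 0.2], [0, 0, 0], 0]]' --grip_force 70

```text
t: 24.98
tool_pos: [0.4628, -0.2358, 0.1794]
tool_rot: [0.02, 1.577, -0.018]
contact_force: [-4.1, -3.3, -7.1]
opening: 0.0258
```

```bash
python3 - <<'E'
from h import *
o=ctrl.get_obs();print('tcp local',(SR.inv().apply(o['tool_pos']-O)*1000).round(1),o['contact_force'].round(1),o['wrist_torque'].round(2),o['opening'])
S=cams.get_image('side')
for n in('post_centre','beam_top'): print(n,[(np.round(d['at'],1),round(d['conf'],2)) for d in finder.tip_of('side',n)[:1]])
E
```

```text
tcp local [  0.5  -1.2 179.4] [-4.1 -3.3 -7.1] [-0.63  0.22 -0.03] 0.02576084977220061
post_centre [(array([296.7, 222.4]), 0.83)]
beam_top [(array([302.5, 236.7]), 0.83)]
```

step_arm --moves '[[[0.1, 0, 0], [0, 0, 0], 0], [[0.3, 0, 0], [0, 0, 0], 0], [[0.6, 0, 0], [0, 0, 0], 0], [[0.9, 0, 0], [0, 0, 0], 0], [[1.2, 0, 0], [0, 0, 0], 0], [[1.5, 0, 0], [0, 0, 0], 0], [[1.8, 0, 0], [0, 0, 0], 0], [[2.1, 0, 0], [0, 0, 0], 0], [[2.4, 0, 0], [0, 0, 0], 0], [[2.6, 0, 0], [0, 0, 0], 0]]'

```text
t: 25.97
tool_pos: [0.4627, -0.2358, 0.153]
tool_rot: [0.02, 1.577, -0.018]
contact_force: [0.5, -2.6, -5.8]
opening: 0.026
```

step_arm --moves '[[[0.1, 0, 0], [0, 0, 0], 0], [[0.2, 0, 0], [0, 0, 0], 0], [[0.3, 0, 0], [0, 0, 0], 0], [[0.4, 0, 0], [0, 0, 0], 0], [[0.5, 0, 0], [0, 0, 0], 0], [[0.6, 0, 0], [0, 0, 0], 0], [[0.7, 0, 0], [0, 0, 0], 0], [[0.8, 0, 0], [0, 0, 0], 0], [[0.9, 0, 0], [0, 0, 0], 0], [[0.9, 0, 0], [0, 0, 0], 0]]'

```text
t: 26.8
tool_pos: [0.4627, -0.2358, 0.1438]
tool_rot: [0.02, 1.577, -0.018]
contact_force: [2.4, -3.2, -7.6]
opening: 0.0255
```

```bash
cat > side.py <<'E'
from h import *
o=ctrl.get_obs();print('tcp local',(SR.inv().apply(o['tool_pos']-O)*1000).round(1),o['contact_force'].round(1),o['wrist_torque'].round(2),o['opening'])
S=cams.get_image('side')
import sys
cv2.imwrite('pics/%s.png'%sys.argv[1],cv2.resize(S['pixels'][200:310,255:365],(600,600),interpolation=cv2.INTER_CUBIC))
E
python3 side.py s12
```

```text
tcp local [  0.4  -1.3 143.8] [ 2.4 -3.2 -7.6] [-0.47 -0.58 -0.01] 0.025545256347577188
```

View pics/s12.png

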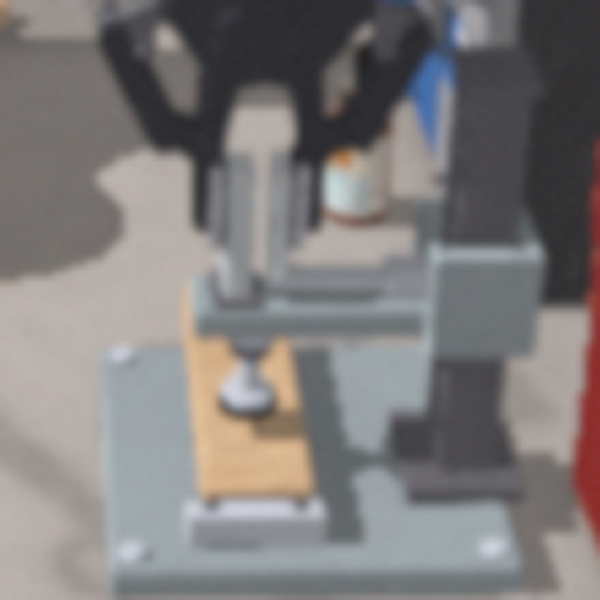

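```bash
python3 - <<'E'
from h import *
S=cams.get_image('side')
for z in(.036,.04,.044,.048,.052): 
    p=proj(S,st(0,-.013,z)); print(z,p.round(1),((p-[255,200])*600/110).round(0))
E
```

```text
0.036 [300.4 280.8] [248. 441.]
0.04 [300.4 279.3] [248. 433.]
0.044 [300.5 277.9] [248. 425.]
0.048 [300.6 276.4] [249. 417.]
0.052 [300.6 274.9] [249. 409.]
```

step_arm --moves '[[[0.03, 0, 0], [0, 0, 0], 0], [[0.06, 0, 0], [0, 0, 0], 0], [[0.1, 0, 0], [0, 0, 0], 0], [[0.13, 0, 0], [0, 0, 0], 0], [[0.16, 0, 0], [0, 0, 0], 0], [[0.18, 0, 0], [0, 0, 0], 0], [[0.2, 0, 0], [0, 0, 0], 0], [[0.2, 0, 0], [0, 0, 0], 0], [[0.2, 0, 0], [0, 0, 0], 0], [[0.2, 0, 0], [0, 0, 0], 0]]'

```text
t: 27.73
tool_pos: [0.4627, -0.2358, 0.1418]
tool_rot: [0.02, 1.576, -0.018]
contact_force: [1.3, -1.6, -7.2]
opening: 0.0254
```

step_arm --moves '[[[0.05, 0, 0], [0, 0, 0], 0], [[0.1, 0, 0], [0, 0, 0], 0], [[0.15, 0, 0], [0, 0, 0], 0], [[0.2, 0, 0], [0, 0, 0], 0], [[0.25, 0, 0], [0, 0, 0], 0], [[0.3, 0, 0], [0, 0, 0], 0], [[0.35, 0, 0], [0, 0, 0], 0], [[0.4, 0, 0], [0, 0, 0], 0], [[0.45, 0, 0], [0, 0, 0], 0], [[0.45, 0, 0], [0, 0, 0], 0]]'

```text
t: 28.57
tool_pos: [0.4627, -0.2358, 0.1372]
tool_rot: [0.02, 1.576, -0.018]
contact_force: [2.1, -2.3, -6.3]
opening: 0.0255
```

```bash
python3 side.py s13
```

```text
tcp local [  0.4  -1.3 137.2] [ 2.1 -2.3 -6.3] [-0.41 -0.58 -0.06] 0.025490083749326334
```

View pics/s13.png

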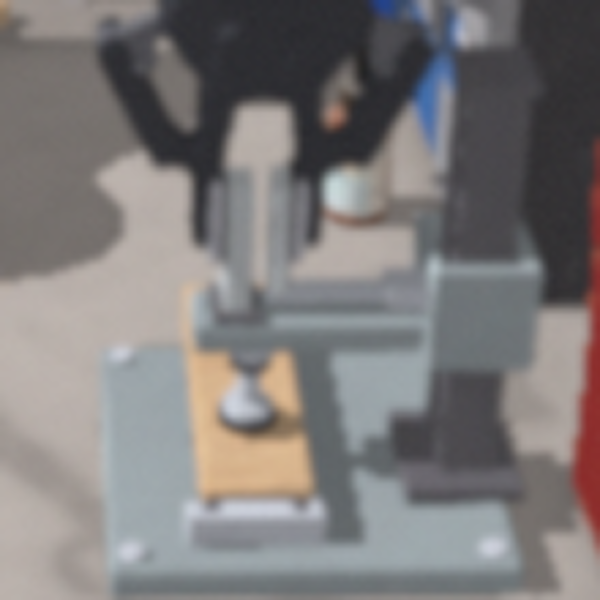

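step_arm --moves '[[[0.02, 0, 0], [0, 0, 0], 0], [[0.04, 0, 0], [0, 0, 0], 0], [[0.06, 0, 0], [0, 0, 0], 0], [[0.08, 0, 0], [0, 0, 0], 0], [[0.1, 0, 0], [0, 0, 0], 0], [[0.12, 0, 0], [0, 0, 0], 0], [[0.14, 0, 0], [0, 0, 0], 0], [[0.15, 0, 0], [0, 0, 0], 0], [[0.15, 0, 0], [0, 0, 0], 0], [[0.15, 0, 0], [0, 0, 0], 0]]'

```text
t: 29.45
tool_pos: [0.4627, -0.2358, 0.1356]
tool_rot: [0.02, 1.576, -0.018]
contact_force: [1.8, -2.3, -6.1]
opening: 0.0258
```

step_arm --moves '[[[0.02, 0, 0], [0, 0, 0], 0], [[0.03, 0, 0], [0, 0, 0], 0], [[0.04, 0, 0], [0, 0, 0], 0], [[0.05, 0, 0], [0, 0, 0], 0], [[0.06, 0, 0], [0, 0, 0], 0], [[0.07, 0, 0], [0, 0, 0], 0], [[0.08, 0, 0], [0, 0, 0], 0], [[0.08, 0, 0], [0, 0, 0], 0], [[0.08, 0, 0], [0, 0, 0], 0], [[0.08, 0, 0], [0, 0, 0], 0]]'

```text
t: 30.28
tool_pos: [0.4627, -0.2358, 0.1348]
tool_rot: [0.02, 1.576, -0.018]
contact_force: [2.6, -2.6, -6.5]
opening: 0.0254
```

step_arm --moves '[[[0.02, 0, 0], [0, 0, 0], 0], [[0.03, 0, 0], [0, 0, 0], 0], [[0.04, 0, 0], [0, 0, 0], 0], [[0.05, 0, 0], [0, 0, 0], 0], [[0.06, 0, 0], [0, 0, 0], 0], [[0.07, 0, 0], [0, 0, 0], 0], [[0.08, 0, 0], [0, 0, 0], 0], [[0.08, 0, 0], [0, 0, 0], 0], [[0.08, 0, 0], [0, 0, 0], 0], [[0.08, 0, 0], [0, 0, 0], 0]]'

```text
t: 31.12
tool_pos: [0.4627, -0.2358, 0.134]
tool_rot: [0.02, 1.576, -0.018]
contact_force: [2.8, -2.5, -6.0]
opening: 0.0253
```

step_arm --moves '[[[0.02, 0, 0], [0, 0, 0], 0], [[0.03, 0, 0], [0, 0, 0], 0], [[0.04, 0, 0], [0, 0, 0], 0], [[0.05, 0, 0], [0, 0, 0], 0], [[0.06, 0, 0], [0, 0, 0], 0], [[0.07, 0, 0], [0, 0, 0], 0], [[0.08, 0, 0], [0, 0, 0], 0], [[0.08, 0, 0], [0, 0, 0], 0], [[0.08, 0, 0], [0, 0, 0], 0], [[0.08, 0, 0], [0, 0, 0], 0]]'

```text
t: 31.95
tool_pos: [0.4627, -0.2358, 0.1333]
tool_rot: [0.02, 1.576, -0.018]
contact_force: [1.1, -2.1, -5.2]
opening: 0.0255
```

step_arm --moves '[[[0.02, 0, 0], [0, 0, 0], 0], [[0.03, 0, 0], [0, 0, 0], 0], [[0.04, 0, 0], [0, 0, 0], 0], [[0.05, 0, 0], [0, 0, 0], 0], [[0.06, 0, 0], [0, 0, 0], 0], [[0.06, 0, 0], [0, 0, 0], 0], [[0.06, 0, 0], [0, 0, 0], 0], [[0.06, 0, 0], [0, 0, 0], 0], [[0.06, 0, 0], [0, 0, 0], 0], [[0.06, 0, 0], [0, 0, 0], 0]]'

```text
t: 32.78
tool_pos: [0.4627, -0.2358, 0.1329]
tool_rot: [0.02, 1.576, -0.018]
contact_force: [-1.2, -1.4, -1.4]
opening: 0.0256
```

Foot contact felt: the carried load has dropped from 6 N to 1.4 N. A touch more, then a check.

step_arm --moves '[[[0.01, 0, 0], [0, 0, 0], 0], [[0.02, 0, 0], [0, 0, 0], 0], [[0.02, 0, 0], [0, 0, 0], 0], [[0.02, 0, 0], [0, 0, 0], 0], [[0.02, 0, 0], [0, 0, 0], 0], [[0.02, 0, 0], [0, 0, 0], 0], [[0.02, 0, 0], [0, 0, 0], 0], [[0.02, 0, 0], [0, 0, 0], 0], [[0.02, 0, 0], [0, 0, 0], 0], [[0.02, 0, 0], [0, 0, 0], 0]]'

```text
t: 33.62
tool_pos: [0.4627, -0.2358, 0.1327]
tool_rot: [0.02, 1.576, -0.018]
contact_force: [-1.8, -0.6, 0.7]
opening: 0.0257
```

```bash
python3 side.py s14
```

```text
tcp local [  0.5  -1.3 132.7] [-1.8 -0.6  0.7] [-0.11  0.04 -0.03] 0.025747540454671983
```

View pics/s14.png

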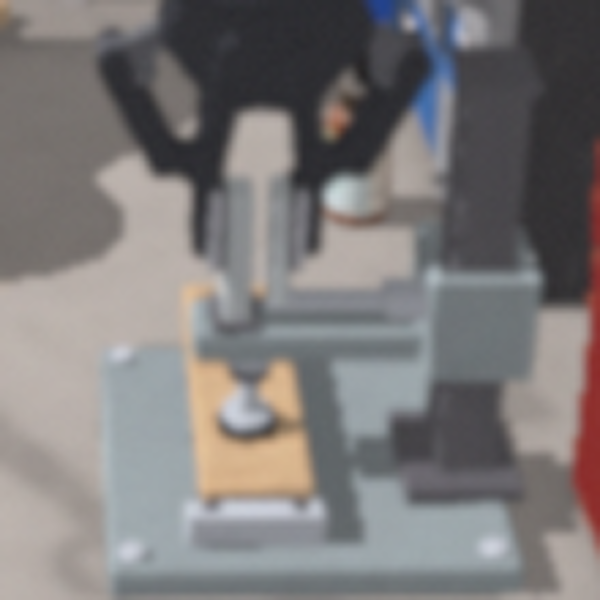

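step_arm --moves '[[[0, 0, 0], [0, 0, 0], 0.4], [[0, 0, 0], [0, 0, 0], 0.5], [[0, 0, 0], [0, 0, 0], 0.65], [[0, 0, 0], [0, 0, 0], 0.65], [[0, 0, 0], [0, 0, 0], 0.65], [[0, 0, 0], [0, 0, 0], 0.65], [[-1, 0, 0], [0, 0, 0], 0.65], [[-3, 0, 0], [0, 0, 0], 0.65], [[-6, 0, 0], [0, 0, 0], 0.65], [[-9, 0, 0], [0, 0, 0], 0.65]]'

```text
t: 34.5
tool_pos: [0.4626, -0.2354, 0.2235]
tool_rot: [0.021, 1.578, -0.017]
contact_force: [0.9, 0.1, -0.8]
opening: 0.0556
```

step_arm --moves '[[[-3, 0, 0], [0, 0, 0], 0.65], [[-5, 0, 0], [0, 0, 0], 0.65], [[-6, 0, 0], [0, 0, 0], 0.65], [[-6, 0, 0], [0, 0, 0], 0.65], [[-6, 0, 0], [0, 0, 0], 0.65], [[-6, 0, 0], [0, 0, 0], 0.65], [[-6, 0, 0], [0, 0, 0], 0.65], [[-6, 0, 0], [0, 0, 0], 0.65], [[-6, 0, 0], [0, 0, 0], 0.65], [[-6, 0, 0], [0, 0, 0], 0.65]]'

```text
t: 35.33
tool_pos: [0.4628, -0.2354, 0.2827]
tool_rot: [0.021, 1.579, -0.017]
contact_force: [-0.2, 0.0, 0.3]
opening: 0.0555
```

```bash
python3 side.py s15; python3 bar.py
```

```text
tcp local [  0.5  -0.9 282.7] [-0.2  0.   0.3] [-0.02  0.05 -0.06] 0.055528632125012745
tcp local [  0.7  -1.  283.1] [-0.5 -0.4  0.3] [ 0.04 -0.02  0.06] 0.055707905469943086
L x at y=0 -23.78 x at y=-45 -23.99 yaw -0.27 y -43.7
R x at y=0 24.44 x at y=-45 24.13 yaw -0.4 y -44.5
```

View pics/s15.png

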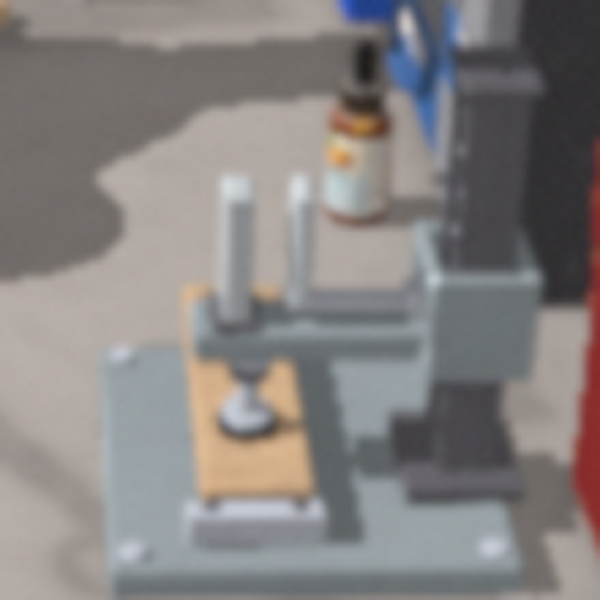

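The foot rests on the wood, the release plate is back at rest, and the gripper is clear.

```bash
python3 -c "
from h import *
print(ctrl.finish_job())"
```

```text
the job is handed in; nothing more can be done
None
```

The job is done and handed in; the robot clock read about 35 s, against the 67 s limit.

**What I did**
- **Raising:** I gripped the post across y and clicked the arm up three notches. I let go with it hanging on the pawl and did not touch the release plate.
- **Wood:** I chose the largest of the three offcuts, the one measuring about 161 × 48 mm in the picture with a 44 mm grip. I set it flat on the bed and pushed it to the end stop until the force rose to about 13 N with no further movement.
- **Lowering:** I squeezed the plate against the post and lowered the arm in small steps. The carried load fell from about 6 N to zero as the foot met the wood. Then I let go.

**Last checks**
- **Offcut:** It is centred within about 0.5 mm and square within about 0.5°. Its end is at the stop.
- **Press:** The foot stands on the wood, the plate has sprung back, and the gripper is clear.
- **Bystanders:** I did not re-measure them at the end. The bottle stands upright in the last picture, and the moves kept clear of the others.

**What disagreed or was off**
- **Cameras:** They differed by about 3 to 5 mm on the stand's y position and 0.5° on its angle. I relied on the felt contact and on the side view relative to the stand.
- **Wrist force:** During the first lift it rose briefly to about 70 N in all because I moved too fast. I slowed down after that.

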